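# Spice jar back behind the rack's rail

### The job

One spice jar with a black cap has been left out on the worktop. Put it back in the wooden spice rack with the other two: lift it over the steel rail and set it down upright on the rack's board where there is room, without dropping it from above the rail or shifting the two jars already there.

Things in the scene. Friction and masses are not known exactly. Their poses are not given: they have to be found in the camera images.
- jar_mid (a point): The spice jar left out on the worktop (z = 0), with a dark green and black label; closed, about 0.1 kg; 41 mm across, 105 mm tall, light body and black cap; the point is on its axis, half-way up (52.5 mm above its base), z along the axis to the cap. Grip from any side, best in the upper half. Carton, blue tub and egg cup near it are bystanders, at least 35 mm clear of it, 60 mm in x.
- rack: Low light-wood spice rack, fixed, open above. Origin: centre of its underside; x across, y along its length, z up. Board top at z = 10 mm. Inside 74 (x) by 280 mm (y), centred. Steel rails 8 mm thick along both long sides at x = -41 and +41 mm, top at z = 36; ends 46 mm high. Two jars stand near x = 0; the widest free room along y (between jars, or jar and end) is at least 80 mm.
- rack_jar_a_mid (a point): A spice jar that stands in the rack, to be left alone: 41 mm across, 105 mm tall, light body and black cap; the point is on its axis, half-way up (52.5 mm above its base), z along the axis to the cap.
- rack_jar_b_mid (a point): The other spice jar that stands in the rack, to be left alone: 41 mm across, 105 mm tall, light body and black cap; the point is on its axis, half-way up (52.5 mm above its base), z along the axis to the cap.
Mind the look-alikes: they are no part of the job. Leave any purple look-alike of the part that bears jar_mid alone.

How it is judged:
On the way:
1. the jar is lifted until its base is higher than the rail (height (world z) of jar_mid above 0.092 m), for 0.1 s.
At the end, for the whole second after the job is handed in: The jar stands on the rack's board between the rails (axis within 20 mm of the middle line and 125 mm of the centre along it, height within 6 mm), within 0.15 rad of upright, at rest; the two other jars within 25 mm of where they stood and within 0.15 rad of upright (x of jar_mid in the frame of rack between -0.02 and 0.02 m and y of jar_mid in the frame of rack between -0.125 and 0.125 m and z of jar_mid in the frame of rack between 0.0565 and 0.0685 m and angle between each of jar_mid, rack_jar_a_mid, rack_jar_b_mid's own z axis and vertical below 0.15 rad and linear speed of jar below 0.02 m/s and distance of each of rack_jar_a_mid, rack_jar_b_mid from where it was at the start of the episode below 0.025 m); the robot touches nothing.
It fails at once if the jar is let go in mid air more than 35 mm above the rack's board (height (world z) of jar_mid above 0.0975 m and contact force between jar and anything else below 0.01 N).
It fails at once if a jar in the rack is knocked over (angle between any of rack_jar_a_mid, rack_jar_b_mid's own z axis and vertical above 0.5 rad).
It also fails if it takes over 34 s, if anything falls off the work surface, if the arm or the gripper's body presses on something with over 40 N, if the wrist force passes 120 N, or if a joint passes its speed limit or range.

### The arm

A 6-joint arm with a two-finger parallel gripper is mounted at the origin on a cart in front of the work surface, level with it; the furniture and walls round the work are solid. World frame = base frame: x ahead of the robot, y to its left, z up, the work surface at z = 0. Lengths are in m, angles in rad, forces in N, time in s.
With the tool pointing down it reaches from about 0.375 to 0.9 m from the base axis. Payload 3.1 kg.
Tool frame: the origin (TCP) lies midway between the tips of the shut fingers; the grasp point (between the pads) lies robot.grip_point_offset behind it (robot.grip_point_offset is the distance from the TCP to the grasp point, in m); z points along the fingers, y is the direction in which the jaws open and shut (so a half turn about z gives the same grasp; the last joint's range is limited). The gripper opens to 87 mm and grips with 3 to 60 N. Pads are 19 mm wide; open, the fingers measure 117 mm over their backs; the gripper's body (75 mm by 190 mm) begins 51 mm behind the grasp point.
Start: joints at [1.071, 0.527, 1.433, -0, 1.181, -0.178], TCP at [0.197, 0.593, 0.223] pointing down, gripper open.
Joint ranges: [-3.08, 3.08], [-0.75, 2.2], [0.22, 2.44], [-1.43, 4.57], [0, 2.65], [-2.85, 2.85]. Speed limits (rad/s): [2.79, 2.79, 3.14, 3.14, 3.14, 3.14].

### API

Orientations are given as a unit quaternion [x, y, z, w].
In Python, from rig import robot, cams, hand_in gives the robot as it stands. The module is installed in compiled form; this text tells all that it offers.
- The arm moves only by the tool send_rows, never from a script. Its argument "steps" is one flat list of numbers, 5 for each row, row after row: the finger opening in m, from 0 to 0.087, then the shift along the tool's x, y, z in m, then the turn about the tool's z in rad. A call has 1 to 8 rows; each row is the pose to reach, as a shift and turn from the pose measured when the call began, along the tool's axes at that moment; what a row does not reach only later rows make up. A row lasts 1/8 s, in which the tool goes at most 62.5 mm and 10.7 degrees, less where a joint would pass 70% of its speed; a pose out of reach is approached as far as the arm can. A call with a gripper value outside its range is refused whole. The fingers move at their own pace and stop on an object; "force" is the grip in N (left out, the last holds). Time passes only in rows, so rows that repeat a pose let the fingers close. It gives the time, the measured TCP pose, the force and the opening at its end, in the units of the state.
- robot.get_obs(): the state, without advancing time (a new reading comes with each control period).
- cams.camera(name): name is "side" or "top"; returns a dict with "color" (384x512x3 uint8, red, green, blue), "range_z" (384x512 float32, m along the optical axis (not along the pixel's ray), 0 where there is no reading), "intrinsics" (3x3 intrinsics, pixels), "extrinsics" (4x4, takes a point from camera to world coordinates). Camera axes: x right, y down, z forward; pixel columns grow to the right and rows downward; lengths in m; the calibration is good to about 2 mm. A picture is of the moment at which its call begins.
- hand_in(): hands the job in, once; it reports no verdict.
The state is a dict: "time": time; "q": joint angles; "joint_velocities": joint speeds; "joint_torque": joint torques, N m; "position": TCP position; "tool_rot": TCP orientation; "ft_force": force on the tool from outside, world axes, zero at the start; "moment": the same for the moment, N m; "grip_width": finger opening in m.
Only numpy, scipy, OpenCV 4.12 (cv2) and the standard library are available. Lean on these libraries where they do the work, as an engineer would, in place of code of your own. Each camera call takes 0.05 s, during which the arm holds its last target.

## Working session

There is one attempt and no reset: what is moved stays moved. The work goes in short steps, Python scripts to look and compute and a tool call to move; the robot and the scene stay as the last step left them, time stands still between calls to the robot, and variables do not carry over. Pictures are saved under pics/ and viewed, and the job is handed in when it is done.

Besides the shell and the picture viewer there is one more tool, called in YAML: its name, and indented under it one key for each argument. send_rows: Moves the arm, as the interface text tells. Its arguments: {"type":"object","properties":{"steps":{"type":"array","items":{"type":"number"}},"force":{"type":"number"}},"required":["steps"]}

```bash
mkdir -p pics; python3 - <<'E'
from rig import robot,cams
import cv2,numpy as np
o=robot.get_obs();print(o, robot.grip_point_offset)
for n in("top","side"):
    d=cams.camera(n);cv2.imwrite(f"pics/{n}0.png",d["color"][...,::-1]);np.savez(f"{n}0.npz",**d);print(d["intrinsics"],d["extrinsics"])
E
```

```text
{'time': 0.0, 'q': array([ 1.07152336e+00,  5.28439593e-01,  1.43389606e+00, -3.64527913e-05,
        1.18139200e+00, -1.78516260e-01]), 'joint_velocities': array([ 0.00050723, -0.00026302,  0.00067282,  0.00055456,  0.00081602,
        0.00141239]), 'joint_torque': array([-2.14448919e-03, -4.40050507e+01, -1.76587039e+01,  6.31278008e-02,
        5.84459945e-02, -1.73718490e-04]), 'position': array([0.19668966, 0.59247515, 0.22158994]), 'tool_rot': array([ 1.59684776e-01,  9.87167480e-01, -1.01238581e-03, -3.38988640e-04]), 'ft_force': array([-0.22781766,  0.19504135,  0.81139051]), 'moment': array([-0.02330494,  0.02117853, -0.00351789]), 'grip_width': 0.08666641103937779} 0.0187
[[374.84306025   0.         254.31294326]
 [  0.         374.84306025 187.68257977]
 [  0.           0.           1.        ]] [[-0.10396904 -0.96660713  0.23422444  0.29884734]
 [-0.99457909  0.10064283 -0.02614315  0.02592382]
 [ 0.00169714 -0.23567281 -0.97183098  1.07839209]
 [ 0.          0.          0.          1.        ]]
[[349.41761704   0.         255.19548086]
 [  0.         349.41761704 192.12996755]
 [  0.           0.           1.        ]] [[ 0.86042319 -0.27830313  0.42687154  0.06577545]
 [-0.50923113 -0.50059073  0.70006612 -0.7454103 ]
 [ 0.01885735 -0.8197294  -0.57244049  0.70091294]
 [ 0.          0.          0.          1.        ]]
```

View pics/top0.png

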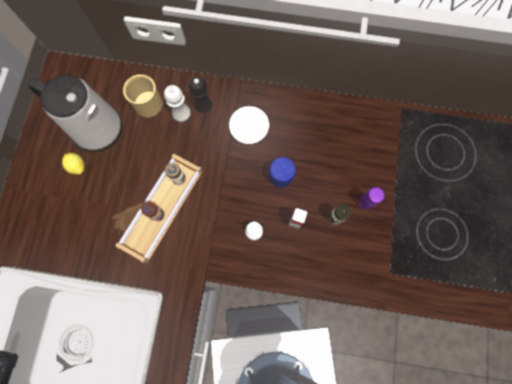

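View pics/side0.png

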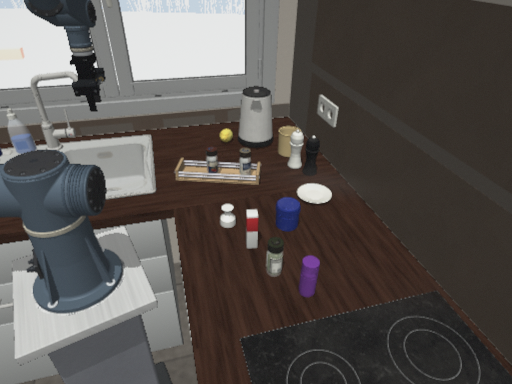

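```bash
cat > h.py <<'E'
import numpy as np,cv2
def load(f): return dict(np.load(f))
def cloud(d):
    K,T,z=d["intrinsics"],d["extrinsics"],d["range_z"]
    v,u=np.mgrid[:z.shape[0],:z.shape[1]]
    p=np.stack([(u-K[0,2])*z/K[0,0],(v-K[1,2])*z/K[1,1],z],-1)
    w=p@T[:3,:3].T+T[:3,3]; w[z==0]=np.nan; return w
def proj(d,p):
    T=np.linalg.inv(d["extrinsics"]);c=T[:3,:3]@p+T[:3,3];q=d["intrinsics"]@c;return q[:2]/q[2]
E
python3 - <<'E'
from h import *
t=load("top0.npz");s=load("side0.npz");W=cloud(t);S=cloud(s)
for n,(u,v) in dict(jar=(340,214),purple=(375,195),tub=(283,172),carton=(299,217),egg=(254,231),ja=(173,172),jb=(150,210)).items(): print(n,W[v,u])
def fit(w,c,z0,z1,r=.045):
    m=(np.hypot(w[...,0]-c[0],w[...,1]-c[1])<r)&(w[...,2]>z0)&(w[...,2]<z1)
    return w[m]
for n,c in dict(jar=W[214,340],ja=W[172,173],jb=W[210,150]).items():
    for nm,w in(("top",W),("side",S)):
        p=fit(w,c,.09,.125);print(n,nm,len(p),p.mean(0) if len(p) else 0,p.min(0) if len(p) else 0,p.max(0)if len(p) else 0)
c=t["color"][130:280,100:400];cv2.imwrite("pics/t_zoom.png",cv2.resize(c[...,::-1],None,fx=2.66,fy=2.66,interpolation=cv2.INTER_CUBIC))
c=s["color"][130:310,160:360];cv2.imwrite("pics/s_zoom.png",cv2.resize(c[...,::-1],None,fx=3.3,fy=3.3,interpolation=cv2.INTER_CUBIC))
E
```

```text
jar [ 0.43961378 -0.21735186  0.10305846]
purple [ 0.48005943 -0.31721065  0.10609291]
tub [ 0.5753351  -0.08444995  0.08128274]
carton [ 0.44099951 -0.10710187  0.11593326]
egg [0.42379742 0.01198016 0.06024632]
ja [0.59631105 0.21147227 0.11525934]
jb [0.49897538 0.27570942 0.11834328]
jar top 200 [ 0.44523439 -0.22455159  0.10316118] [ 0.42616369 -0.2452962   0.09021316] [ 0.46580767 -0.20586364  0.10844365]
jar side 199 [ 0.4419173  -0.23048183  0.10175602] [ 0.42408753 -0.24703383  0.090575  ] [ 0.46322701 -0.20687175  0.10723202]
ja top 204 [0.60255252 0.2121792  0.11132815] [0.58470882 0.19331272 0.09078326] [0.62347609 0.23315293 0.11777135]
ja side 105 [0.59991933 0.20573585 0.10699662] [0.58326412 0.19270686 0.09048016] [0.62391329 0.23273555 0.11588508]
jb top 220 [0.50335039 0.27911679 0.1118653 ] [0.48479939 0.26091776 0.09175841] [0.52506871 0.30070434 0.11834328]
jb side 107 [0.50067942 0.27294277 0.10658024] [0.48334568 0.25777634 0.09028457] [0.52227999 0.30055307 0.1155555 ]
```

View pics/t_zoom.png

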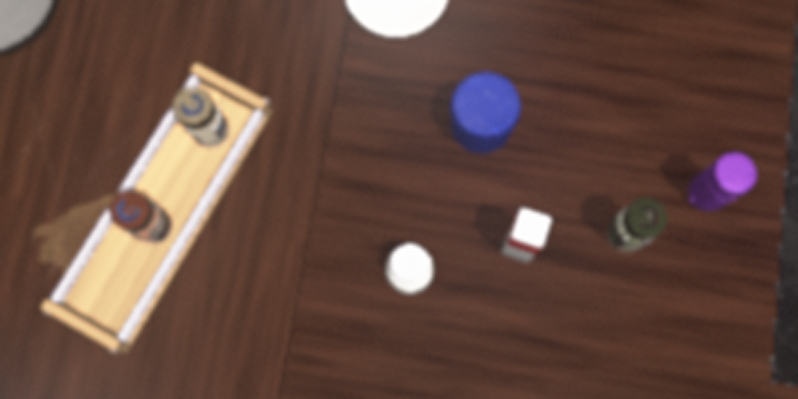

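View pics/s_zoom.png

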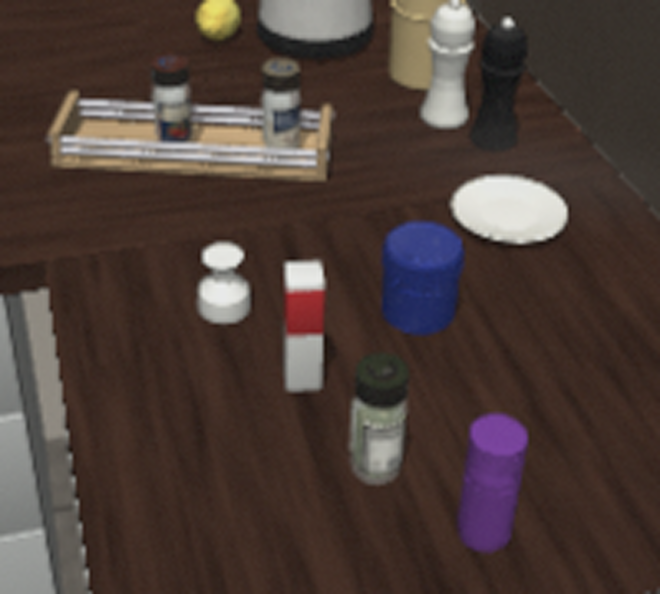

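```bash
python3 - <<'E'
from h import *
t=load("top0.npz");s=load("side0.npz");W=cloud(t);S=cloud(s)
from scipy.optimize import least_squares
for nm,w in(("top",W),("side",S)):
    m=(w[...,2]>.028)&(w[...,2]<.055)&(w[...,0]>.3)&(w[...,0]<.7)&(w[...,1]>.1)&(w[...,1]<.42)
    mm=(m*255).astype(np.uint8);n,l,st,_=cv2.connectedComponentsWithStats(mm)
    p=w[m][:,:2].astype(np.float32)
    print(nm,len(p),p.min(0),p.max(0),cv2.minAreaRect(p))
    hi=(w[...,2]>.040)&m; q=w[hi][:,:2]; print(len(q))
    for sgn in (0,1):
        e=q[(q[:,0]>.52)==bool(sgn)]; print(e.mean(0), cv2.minAreaRect(e.astype(np.float32)))
# circle fit of caps, robust, radius 20.5 using top-face centroid
for n,c in dict(jar=(.445,-.226),ja=(.604,.213),jb=(.504,.280)).items():
    for nm,w in(("top",W),("side",S)):
        m=(np.hypot(w[...,0]-c[0],w[...,1]-c[1])<.04)&(w[...,2]>(.06))&(w[...,2]<.13)
        p=w[m]; zt=np.percentile(p[:,2],97); top=p[p[:,2]>zt-.005]
        print(n,nm,zt,len(top),(top.min(0)+top.max(0))/2,top.mean(0),cv2.minEnclosingCircle(top[:,:2].astype(np.float32)))
E
```

```text
top 919 [0.37399036 0.14556478] [0.6731036 0.3939227] ((0.5254387855529785, 0.2705366313457489), (0.09268278628587723, 0.30557262897491455), 55.36090087890625)
316
[0.41914154 0.3402074 ] ((0.4395967423915863, 0.30520519614219666), (0.08612409979104996, 0.1559421420097351), 35.14757537841797)
[0.63611016 0.190392  ] ((0.6196879148483276, 0.2049194872379303), (0.09050440788269043, 0.07447076588869095), 55.66567611694336)
side 526 [0.37385717 0.14585213] [0.6741802  0.39035404] ((0.5237749218940735, 0.2693966031074524), (0.09436517208814621, 0.3047559857368469), 55.50873947143555)
162
[0.44919805 0.30789671] ((0.46150392293930054, 0.3216421902179718), (0.08969739824533463, 0.14938972890377045), 63.0338249206543)
[0.61949002 0.19175505] ((0.6319818496704102, 0.18604519963264465), (0.09062977135181427, 0.07138179242610931), 5.150414943695068)
jar top 0.10725591244151245 141 [ 0.44652316 -0.22579084  0.10538283] [ 0.44629377 -0.22565335  0.10464796] ((0.4464509189128876, -0.2255164533853531), 0.019956916570663452)
jar side 0.10559956199931371 152 [ 0.44365727 -0.22652143  0.10402197] [ 0.44377193 -0.22795105  0.10375713] ((0.44449383020401, -0.22694659233093262), 0.02055918611586094)
ja top 0.11615221652250282 153 [0.60409245 0.21419496 0.11447697] [0.6046549  0.21363575 0.11383585] ((0.6040924787521362, 0.2140781581401825), 0.020812666043639183)
ja side 0.11455600991411913 55 [0.60434665 0.21272121 0.11296437] [0.60321822 0.21119518 0.11286255] ((0.6037130355834961, 0.21272119879722595), 0.02135506458580494)
jb top 0.1167308331634727 160 [0.50578997 0.28081105 0.11508148] [0.50486486 0.28090004 0.11429553] ((0.505090594291687, 0.2809942066669464), 0.020330550149083138)
jb side 0.11466142696282858 54 [0.50361457 0.27970052 0.11274216] [0.5027999  0.2781271  0.11277545] ((0.5037881731987, 0.2797962427139282), 0.021081680431962013)
```

send_rows:
  steps: [0.087,-0.046,-0.036,-0.002,0.13,0.087,-0.093,-0.072,-0.004,0.26,0.087,-0.14,-0.108,-0.006,0.39,0.087,-0.186,-0.145,-0.008,0.52,0.087,-0.233,-0.181,-0.01,0.65,0.087,-0.28,-0.217,-0.012,0.78,0.087,-0.326,-0.254,-0.014,0.91,0.087,-0.373,-0.29,-0.018,1.04]

```text
time: 1.1
position: [0.4597, 0.198, 0.2399]
tool_rot: [0.631, 0.776, -0.001, -0.0]
ft_force: [-0.3, 1.1, -0.5]
grip_width: 0.087
```

```bash
cat >> h.py <<'E'
from scipy.spatial.transform import Rotation as R
def to(o,p,jaw=None):
    r=R.from_quat(o["tool_rot"]);M=r.as_matrix();a=np.degrees(np.arctan2(M[1,1],M[0,1]))
    print("t",o["time"],"pos",o["position"].round(4),"jaw deg",a.round(2),"toolz",M[:,2].round(3),"q",o["q"].round(2),"w",o["grip_width"])
    print("shift",(M.T@(np.array(p)-o["position"])).round(4),"turn",None if jaw is None else np.radians((a-jaw+90)%180-90).round(3))
E
python3 -c "
from h import *;from rig import robot
to(robot.get_obs(),(.4455,-.2262,.2),12)"
```

```text
t 1.1 pos [0.4597 0.198  0.2399] jaw deg 11.78 toolz [-0.002 -0.002 -1.   ] q [ 0.18  0.34  1.72 -0.    1.09 -0.02] w 0.08704334749249623
shift [-0.4123 -0.1004  0.0406] turn -0.004
```

send_rows:
  steps: [0.087,-0.052,-0.0125,0.005,0,0.087,-0.103,-0.025,0.01,0,0.087,-0.155,-0.038,0.015,0,0.087,-0.206,-0.05,0.02,0,0.087,-0.258,-0.063,0.025,0,0.087,-0.31,-0.075,0.03,0,0.087,-0.361,-0.088,0.036,0,0.087,-0.412,-0.1,0.04,0]

```text
time: 2.1
position: [0.4453, -0.2274, 0.2001]
tool_rot: [0.631, 0.776, -0.001, -0.001]
ft_force: [0.5, 0.8, -0.2]
grip_width: 0.0866
```

```bash
python3 -c "
from h import *;from rig import robot,cams
to(robot.get_obs(),(.4455,-.2262,.062),12)
d=cams.camera('side');c=d['color'][100:340,160:400];cv2.imwrite('pics/s1.png',cv2.resize(c[...,::-1],None,fx=2.5,fy=2.5))
to(robot.get_obs(),(.4455,-.2262,.062),12)"
```

```text
t 2.1 pos [ 0.4453 -0.2274  0.2001] jaw deg 11.75 toolz [-0.002 -0.001 -1.   ] q [-0.69  0.39  1.76 -0.    0.99 -0.9 ] w 0.08663859323823325
shift [0.0012 0.0008 0.1381] turn -0.004
t 2.15 pos [ 0.4466 -0.2348  0.2002] jaw deg 11.61 toolz [ 0.    -0.008 -1.   ] q [-0.7   0.4   1.76 -0.01  0.98 -0.9 ] w 0.08716972381412001
shift [0.0098 0.0008 0.1381] turn -0.007
```

View pics/s1.png

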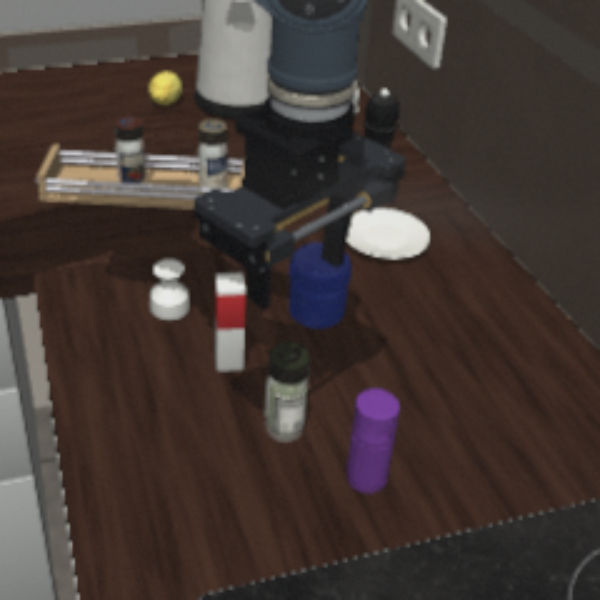

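send_rows:
  steps: [0.087,0.008,0.001,0,0,0.087,0.008,0.001,0,0]

```text
time: 2.4
position: [0.4454, -0.2254, 0.1997]
tool_rot: [0.632, 0.775, -0.003, 0.002]
ft_force: [-0.2, 0.5, -0.2]
grip_width: 0.087
```

```bash
python3 -c "
from h import *;from rig import robot
s=load('side0.npz');print(proj(s,np.array([.4466,-.2348,.2])))
to(robot.get_obs(),(.4455,-.2262,.061),12)"
```

```text
[280.40487417 213.36164233]
t 2.4 pos [ 0.4454 -0.2254  0.1997] jaw deg 11.63 toolz [-0.001 -0.007 -1.   ] q [-0.69  0.39  1.77 -0.01  0.98 -0.89] w 0.0870237806241341
shift [1.000e-04 3.000e-04 1.387e-01] turn -0.006
```

send_rows:
  steps: [0.087,0,0,0.03,0,0.087,0,0,0.06,0,0.087,0,0,0.09,0,0.087,0,0,0.115,0,0.087,0,0,0.13,0,0.087,0,0,0.138,0,0.087,0,0,0.138,0]

```text
time: 3.28
position: [0.4453, -0.226, 0.0617]
tool_rot: [0.632, 0.775, -0.003, 0.002]
ft_force: [-0.4, -0.1, 0.1]
grip_width: 0.0866
```

```bash
python3 -c "
from h import *;from rig import robot,cams
to(robot.get_obs(),(.4455,-.2262,.061),12)
d=cams.camera('side');c=d['color'][100:340,160:400];cv2.imwrite('pics/s2.png',cv2.resize(c[...,::-1],None,fx=2.5,fy=2.5))"
```

```text
t 3.275 pos [ 0.4453 -0.226   0.0617] jaw deg 11.67 toolz [-0.001 -0.007 -1.   ] q [-0.69  0.63  1.88 -0.01  0.63 -0.89] w 0.08657453917392177
shift [-0.0002  0.0001  0.0007] turn -0.006
```

View pics/s2.png

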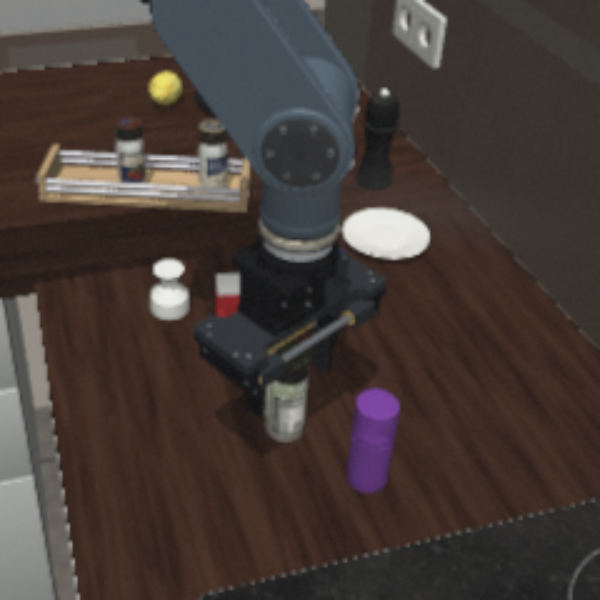

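The jar (crop 287,400) stands upright between the two fingers, and the purple one is clear. Closing.

send_rows:
  steps: [0.036,0,0,0,0,0.036,0,0,0,0,0.036,0,0,0,0,0.036,0,0,0,0,0.036,0,0,0,0]
  force: 20

```text
time: 3.95
position: [0.4455, -0.2264, 0.0621]
tool_rot: [0.632, 0.775, -0.003, 0.002]
ft_force: [-0.3, 0.6, 0.8]
grip_width: 0.045
```

send_rows:
  steps: [0.036,0,0,-0.02,0,0.036,0,0,-0.05,0,0.036,0,0,-0.08,0,0.036,0,0,-0.11,0,0.036,0,0,-0.125,0,0.036,0,0,-0.13,0,0.036,0,0,-0.13,0]

```text
time: 4.82
position: [0.4453, -0.2252, 0.1919]
tool_rot: [0.632, 0.775, -0.003, 0.002]
ft_force: [0.6, 0.3, -1.6]
grip_width: 0.0408
```

```bash
python3 -c "
from h import *;from rig import robot,cams
d=cams.camera('side');c=d['color'][100:340,160:400];cv2.imwrite('pics/s3.png',cv2.resize(c[...,::-1],None,fx=2.5,fy=2.5))
to(robot.get_obs(),(.46,.2,.2),55.4)"
```

```text
t 4.875 pos [ 0.4451 -0.225   0.1915] jaw deg 11.65 toolz [-0.002 -0.006 -1.   ] q [-0.69  0.4   1.78 -0.01  0.96 -0.89] w 0.040445493552154065
shift [ 0.4132  0.1004 -0.0113] turn -0.764
```

View pics/s3.png

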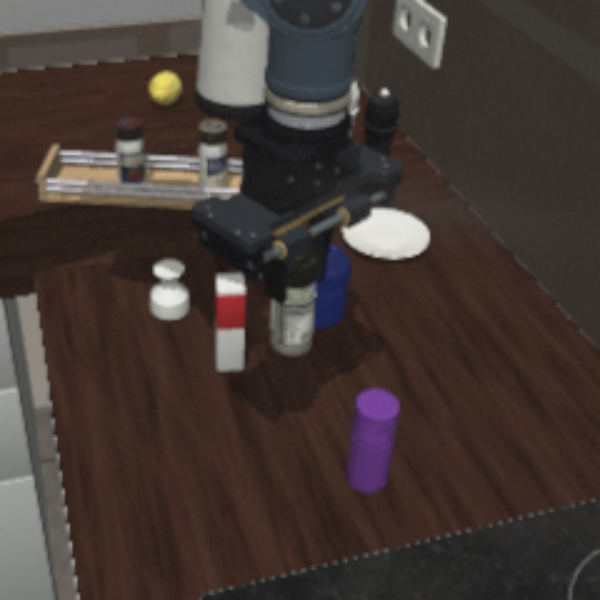

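send_rows:
  steps: [0.036,0,0,-0.03,0,0.036,0.005,0.001,-0.06,0,0.036,0.04,0.009,-0.07,-0.06,0.036,0.09,0.019,-0.07,-0.15,0.036,0.14,0.03,-0.07,-0.24,0.036,0.19,0.041,-0.07,-0.33,0.036,0.24,0.052,-0.07,-0.42,0.036,0.28,0.06,-0.07,-0.5]

```text
time: 5.88
position: [0.4466, 0.0636, 0.2586]
tool_rot: [0.419, 0.908, -0.004, -0.001]
ft_force: [0.5, -0.6, -1.5]
grip_width: 0.04
```

```bash
python3 -c "
from h import *;from rig import robot,cams
to(robot.get_obs(),(.45,.322,.25),55.4)"
```

```text
t 5.875 pos [0.4466 0.0636 0.2586] jaw deg 40.5 toolz [-0.004 -0.006 -1.   ] q [-0.1   0.24  1.8  -0.01  1.1  -0.81] w 0.03999124187878688
shift [0.1942 0.1704 0.007 ] turn -0.26
```

send_rows:
  steps: [0.036,0.034,0.03,0,-0.05,0.036,0.068,0.06,0,-0.1,0.036,0.102,0.09,0,-0.15,0.036,0.136,0.12,0,-0.2,0.036,0.165,0.145,0,-0.24,0.036,0.186,0.163,0,-0.26,0.036,0.194,0.17,0,-0.26,0.036,0.194,0.17,0,-0.26]

```text
time: 6.88
position: [0.4494, 0.3214, 0.2561]
tool_rot: [0.297, 0.955, -0.004, -0.002]
ft_force: [0.6, -0.7, -1.1]
grip_width: 0.0404
```

```bash
python3 - <<'E'
from h import *;from rig import robot,cams
for n in("top","side"):
    d=cams.camera(n);np.savez(n+"4.npz",**d)
    u,v=(110,130) if n=="top" else (120,60)
    c=d['color'][v:v+180,u:u+200];cv2.imwrite(f'pics/{n}4.png',cv2.resize(c[...,::-1],None,fx=3,fy=3,interpolation=cv2.INTER_CUBIC))
to(robot.get_obs(),(.45,.322,.25),55.4)
S=cloud(load("side4.npz"));p=robot.get_obs()["position"]
m=(np.hypot(S[...,0]-p[0],S[...,1]-p[1])<.03)&(S[...,2]<p[2]+.0)&(S[...,2]>.13)
q=S[m];print(len(q),np.percentile(q[:,2],[0,2,5,50,100]))
q=q[(q[:,2]<p[2]-.01)]
for z in np.arange(.17,.26,.01):
    k=q[abs(q[:,2]-z)<.005]
    if len(k): print(z.round(2),len(k),k.mean(0).round(4),k.min(0).round(4),k.max(0).round(4))
E
```

```text
t 6.975 pos [0.4496 0.3205 0.2566] jaw deg 55.35 toolz [-0.005 -0.007 -1.   ] q [ 0.42  0.39  1.57 -0.    1.19 -0.54] w 0.04067557580414226
shift [0.0006 0.0015 0.0065] turn -0.001
235 [0.18387594 0.18693496 0.18928648 0.22073898 0.25524537]
0.18 3 [0.4431 0.3084 0.1842] [0.4331 0.3032 0.1839] [0.4543 0.3138 0.1846]
0.19 26 [0.4437 0.3047 0.1904] [0.4287 0.2952 0.1867] [0.4638 0.3209 0.1946]
0.2 33 [0.4441 0.305  0.1997] [0.4288 0.2972 0.1954] [0.4639 0.3203 0.2048]
0.21 36 [0.4451 0.3047 0.2104] [0.4286 0.296  0.205 ] [0.4674 0.3235 0.2149]
0.22 37 [0.4429 0.3052 0.2203] [0.4281 0.2958 0.2151] [0.4679 0.3237 0.2247]
0.23 33 [0.4439 0.3043 0.2302] [0.4282 0.2982 0.2253] [0.4625 0.3165 0.2349]
0.24 34 [0.444  0.3045 0.2402] [0.4298 0.2964 0.2363] [0.4647 0.3205 0.2448]
0.25 4 [0.4438 0.3012 0.2454] [0.4354 0.2975 0.245 ] [0.4557 0.3043 0.2459]
```

View pics/side4.png

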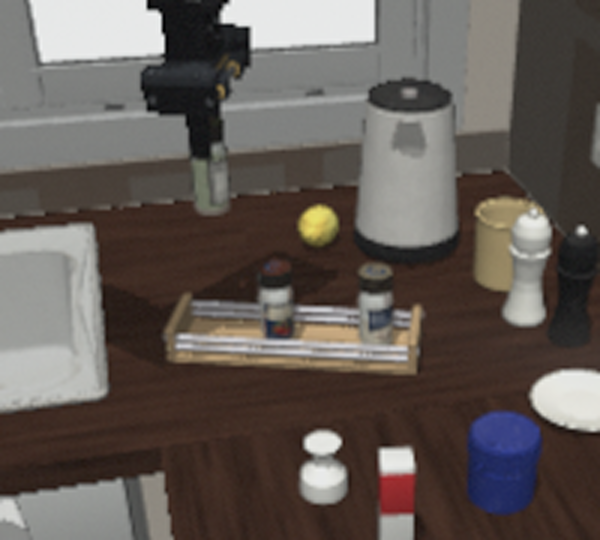

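View pics/top4.png

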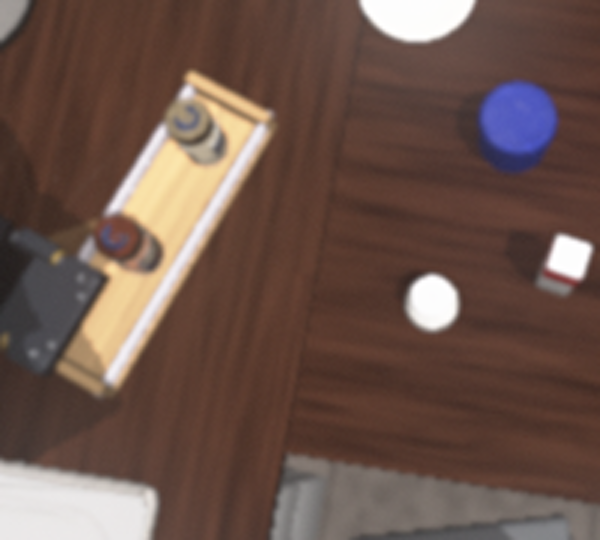

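send_rows:
  steps: [0.036,0,0,0.025,0,0.036,0,0,0.055,0,0.036,0,0.001,0.085,0,0.036,0.001,0.001,0.115,0,0.036,0.001,0.001,0.138,0,0.036,0.001,0.002,0.153,0,0.036,0.001,0.002,0.16,0,0.036,0.001,0.002,0.16,0]

```text
time: 7.98
position: [0.4494, 0.3213, 0.0966]
tool_rot: [0.298, 0.955, -0.004, -0.001]
ft_force: [0.0, -0.8, -1.1]
grip_width: 0.0403
```

```bash
python3 - <<'E'
from h import *;from rig import robot,cams
for n in("side",):
    d=cams.camera(n);np.savez(n+"5.npz",**d)
    c=d['color'][90:200,160:280];cv2.imwrite(f'pics/{n}5.png',cv2.resize(c[...,::-1],None,fx=5,fy=5,interpolation=cv2.INTER_CUBIC))
o=robot.get_obs();to(o,(.4495,.321,.081),55.4);print(o["ft_force"])
E
```

```text
t 8.025 pos [0.4496 0.3216 0.097 ] jaw deg 55.33 toolz [-0.004 -0.007 -1.   ] q [ 0.42  0.61  1.72 -0.01  0.82 -0.54] w 0.03996543720515064
shift [-0.0002 -0.0004  0.016 ] turn -0.001
[-0.31595816  0.64774762 -1.04246357]
```

View pics/side5.png

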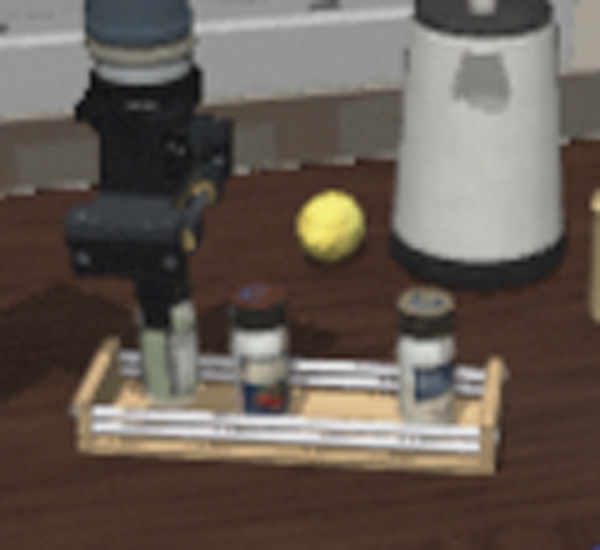

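The jar (crop 168,370) hangs inside the rack, left of jar b and clear of the rail and end. Next, slow steps down until it touches.

send_rows:
  steps: [0.036,0,0,0.004,0,0.036,0,0,0.008,0,0.036,0,0,0.01,0,0.036,0,0,0.012,0,0.036,0,0,0.012,0]

```text
time: 8.65
position: [0.4494, 0.3215, 0.0848]
tool_rot: [0.298, 0.955, -0.004, -0.001]
ft_force: [0.1, -0.6, -1.3]
grip_width: 0.0398
```

send_rows:
  steps: [0.036,0,0,0.0015,0,0.036,0,0,0.003,0,0.036,0,0,0.003,0]

```text
time: 9.02
position: [0.4494, 0.3214, 0.0817]
tool_rot: [0.298, 0.955, -0.004, -0.001]
ft_force: [1.2, 0.3, -1.1]
grip_width: 0.04
```

send_rows:
  steps: [0.036,0,0,0.001,0,0.036,0,0,0.002,0,0.036,0,0,0.002,0]

```text
time: 9.4
position: [0.4494, 0.3215, 0.0805]
tool_rot: [0.298, 0.955, -0.004, -0.001]
ft_force: [-1.2, 0.3, 4.6]
grip_width: 0.0407
```

send_rows:
  steps: [0.036,0,0,0.001,0,0.036,0,0,0.002,0,0.036,0,0,0.002,0]

```text
time: 9.78
position: [0.4494, 0.3216, 0.0804]
tool_rot: [0.298, 0.955, -0.004, -0.001]
ft_force: [-3.2, -2.5, 12.7]
grip_width: 0.0403
```

```bash
python3 - <<'E'
from h import *;from rig import robot,cams
for n in("side",):
    d=cams.camera(n);np.savez(n+"6.npz",**d)
    c=d['color'][90:200,160:280];cv2.imwrite(f'pics/{n}6.png',cv2.resize(c[...,::-1],None,fx=5,fy=5,interpolation=cv2.INTER_CUBIC))
o=robot.get_obs();to(o,(.4495,.321,.081),55.4);print(o["ft_force"])
E
```

```text
t 9.825 pos [0.4494 0.3216 0.0805] jaw deg 55.35 toolz [-0.004 -0.007 -1.   ] q [ 0.42  0.64  1.73 -0.01  0.78 -0.54] w 0.04041748238778302
shift [-0.0004 -0.0004 -0.0005] turn -0.001
[-2.53234401 -1.37199118 13.43959849]
```

View pics/side6.png

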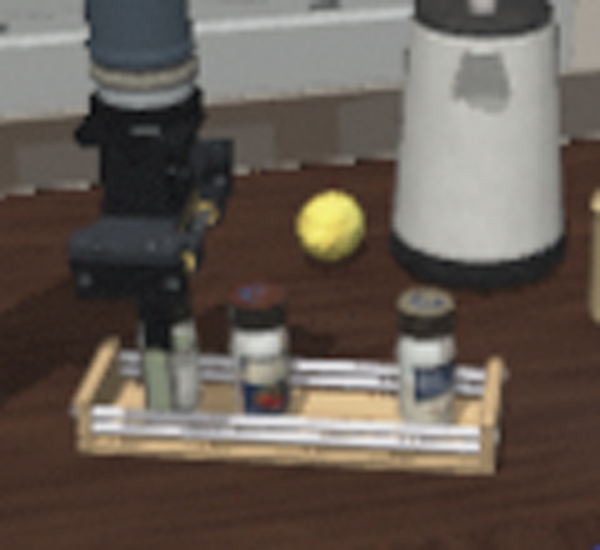

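Contact is at TCP z 0.0805, which fits the camera estimate of 0.081. I'll ease the press, open, settle, then go up.

send_rows:
  steps: [0.036,0,0,-0.001,0,0.036,0,0,-0.001,0,0.05,0,0,-0.001,0,0.06,0,0,-0.001,0,0.075,0,0,-0.001,0,0.08,0,0,-0.001,0,0.08,0,0,-0.001,0,0.08,0,0,-0.001,0]

```text
time: 10.82
position: [0.4494, 0.3216, 0.0814]
tool_rot: [0.298, 0.955, -0.004, -0.001]
ft_force: [0.4, -0.3, -0.4]
grip_width: 0.0793
```

```bash
python3 - <<'E'
from h import *;from rig import robot,cams
d=cams.camera("side")
c=d['color'][90:200,160:280];cv2.imwrite('pics/side7.png',cv2.resize(c[...,::-1],None,fx=5,fy=5,interpolation=cv2.INTER_CUBIC))
o=robot.get_obs();to(o,(.4495,.321,.081),55.4);print(o["ft_force"])
E
```

```text
t 10.875 pos [0.4494 0.3216 0.0815] jaw deg 55.35 toolz [-0.004 -0.007 -1.   ] q [ 0.42  0.64  1.73 -0.01  0.78 -0.54] w 0.07942026395897488
shift [-0.0004 -0.0004  0.0005] turn -0.001
[0.3009721  0.23045698 0.08110868]
```

View pics/side7.png

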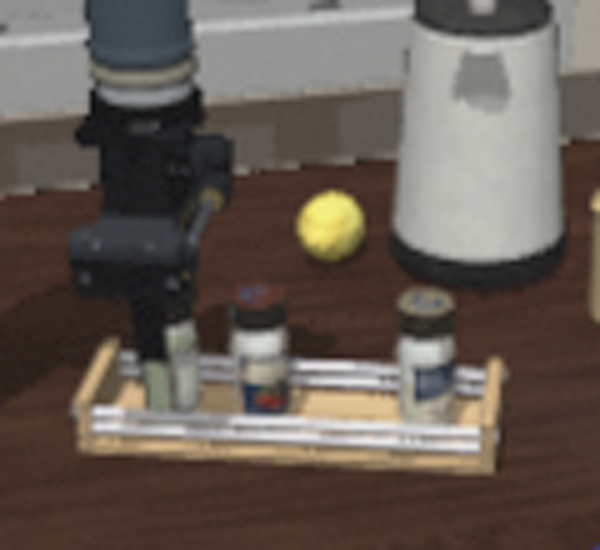

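The jar stands at crop (170,380) and the fingers are open. Moving straight up.

send_rows:
  steps: [0.08,0,0,-0.015,0,0.08,0,0,-0.035,0,0.08,0,0,-0.06,0,0.08,0,0,-0.09,0,0.08,0,0,-0.12,0,0.08,0,0,-0.15,0,0.08,0,0,-0.17,0,0.08,0,0,-0.17,0]

```text
time: 11.88
position: [0.4511, 0.3233, 0.2541]
tool_rot: [0.298, 0.955, -0.002, 0.001]
ft_force: [0.5, -0.3, 0.2]
grip_width: 0.0803
```

```bash
python3 - <<'E'
from h import *;from rig import robot,cams
for n in("side","top"):
    d=cams.camera(n);np.savez(n+"8.npz",**d)
    u,v=(160,90) if n=="side" else (100,150)
    c=d['color'][v:v+120,u:u+130];cv2.imwrite(f'pics/{n}8.png',cv2.resize(c[...,::-1],None,fx=4.5,fy=4.5,interpolation=cv2.INTER_CUBIC))
    w=cloud(d)
    for k,c in dict(jar=(.449,.321),ja=(.604,.2135),jb=(.505,.280)).items():
        for z0,z1 in((.10,.125),(.06,.09)):
            m=(np.hypot(w[...,0]-c[0],w[...,1]-c[1])<.033)&(w[...,2]>z0)&(w[...,2]<z1);p=w[m]
            if len(p): print(n,k,z0,len(p),((p.min(0)+p.max(0))/2).round(4),p.mean(0).round(4),p[:,2].max().round(4))
o=robot.get_obs();to(o,(.4495,.321,.081),55.4)
E
```

```text
side jar 0.1 84 [0.4478 0.3205 0.1081] [0.4463 0.3132 0.1099] 0.116
side jar 0.06 89 [0.4478 0.3123 0.0749] [0.4439 0.307  0.0747] 0.0899
side ja 0.1 84 [0.6033 0.2132 0.1085] [0.6009 0.2077 0.11  ] 0.1169
side ja 0.06 84 [0.601  0.2037 0.0749] [0.597  0.1998 0.0758] 0.0897
side jb 0.1 80 [0.5028 0.2814 0.1079] [0.5011 0.2741 0.1102] 0.1155
side jb 0.06 86 [0.5024 0.2741 0.0751] [0.4981 0.2668 0.0754] 0.0893
top jar 0.1 21 [0.4397 0.307  0.1083] [0.4387 0.305  0.1084] 0.1161
top jar 0.06 56 [0.4466 0.3138 0.074 ] [0.4426 0.3064 0.0742] 0.0876
top ja 0.1 184 [0.6041 0.2133 0.1099] [0.6035 0.2127 0.113 ] 0.1178
top ja 0.06 60 [0.5991 0.2114 0.0748] [0.5927 0.2053 0.0743] 0.0896
top jb 0.1 202 [0.5049 0.281  0.1097] [0.5041 0.2801 0.1132] 0.119
top jb 0.06 51 [0.5018 0.2771 0.0744] [0.4961 0.2688 0.0756] 0.0881
t 11.975 pos [0.4496 0.3226 0.2515] jaw deg 55.36 toolz [-0.004 -0.007 -1.   ] q [ 0.42  0.4   1.57 -0.    1.17 -0.54] w 0.07986313094709133
shift [-0.0007 -0.      0.1705] turn -0.001
```

View pics/side8.png

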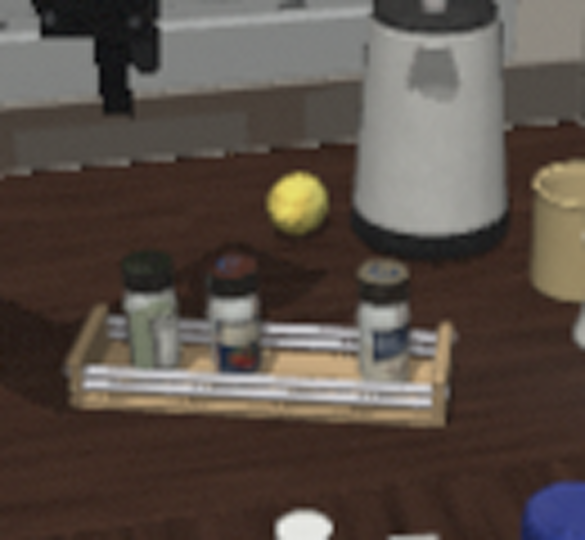

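View pics/top8.png

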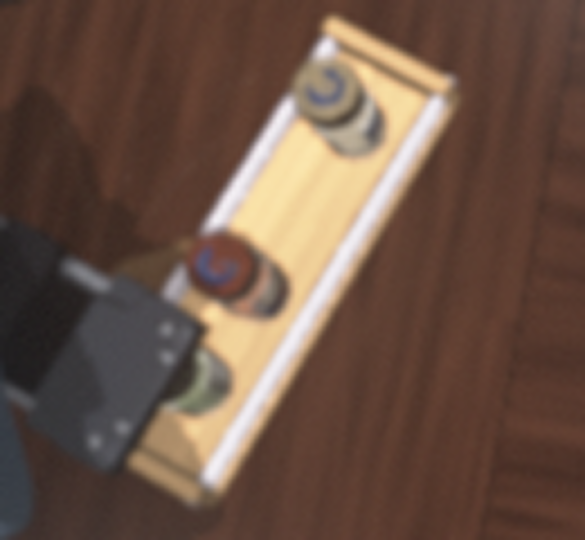

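All three jars stand upright in the rack with their caps at the same height, and the gripper is clear. Handing in.

```bash
python3 -c "
from rig import hand_in
print(hand_in())"
```

```text
the job is handed in; nothing more can be done
None
```

The jar is back in the rack. It stands upright on the board between the jar nearest the middle and the near end, about 91 mm from the rack's centre and within about 2 mm of the middle line. I handed in with the arm clear of everything at about 12 s of the 34 s.

**Last camera checks:**
- **Placed jar:** its cap top is at 0.116 m, level with the caps of the other two jars. No lean shows in the side view; the top view was partly hidden by the gripper.
- **Other two jars:** both are within about 2 mm of where they stood and still upright.
- **Lift and set-down:** I carried the jar well above the rail. I opened the fingers only after the wrist force showed it standing on the board; the press reached about 13 N and I eased it off first.

**One slip from plan:** I began lifting before the fingers had fully closed, so the jar was gripped about 9 mm higher on its side than intended. The camera showed this, and the board contact height (0.0805 m, against 0.081 m estimated) confirmed it. It did no harm. hand_in() gives no verdict, so I can't confirm how it was judged.

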